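# Clamp the pressure cooker lid down evenly

## Task

Close the pressure cooker: its lid is on, but the four black wing nuts are only loosely run on. Work crosswise, each nut followed by the one opposite it: first bring all four just snug, then go crosswise once more and draw each one firm, about an eighth of a turn past snug, overtightening none. Let go and leave the coffee canister and the finjan cups where they stand.

Things in the scene. Friction and masses are not known exactly. Their poses are not given: they have to be found in the camera images.
- pot: aluminium pressure cooker pot, 226 across at the rim, 149 high, two black side handles along its y axis; too heavy to shift (it stays put). Origin: centre of its underside, z up. Its four swing bolts stand upright at 124 from its axis, at 45, 135, 225 and 315 degrees counter-clockwise from its x axis (nuts 1, 2, 3, 4). Nut undersides are 171 above the shelf
- lid: the cooker's flanged aluminium lid, 225 across, resting on a red gasket; origin at the centre of its flange's underside, 154 above the shelf. Four slotted lugs 48 wide take the bolts, lug tops 17 above the origin; the dome rises to 32, the black bar handle, weight and gauge in the middle (within 75 of the axis) to 62 above the origin
- nut1: black bakelite wing nut 1 of 4 on the lid, opposite nut 3. All alike. Origin on the bolt axis, centre of its underside, z up. Flange 44 across, hub to 12 high; its wing, an upright blade along its own x, 54 long, 10 thick, stands 14 to 44 above the origin, ends alike, nothing above. Pinch across the 10 with 35 to 45 N, fingertips no lower than 14 above the origin. The wing sits on a rubber bush and twists 0.2 rad when firm.
- nut2: black bakelite wing nut 2 of 4 on the lid, opposite nut 4. As nut 1. All four: clockwise from above tightens, coarse thread, 6 mm down per turn (follow it down: a hand holding the nut up takes load off the lid). Each starts loose, with 0.1 to 0.9 rad of free turning before it meets its lug, different for each; the wing's direction tells nothing of it.
- nut3: black bakelite wing nut 3 of 4 on the lid, opposite nut 1. As nut 1. All four, torque felt when pausing after a turn: 0.02 to 0.05 N m running free, rising about 0.2 N m per rad once it bears on the lid. Snug: 0.07 to 0.12 (0.3 to 0.6 rad past first contact). Firm: 0.22 to 0.30 (1.0 to 1.4 rad past contact). Over 0.36: overtightened. In motion it is about a third more.
- nut4: black bakelite wing nut 4 of 4 on the lid, opposite nut 2. As nut 1. All four: let go, a nut stays where it is. Drawing one opposite pair firm eases the other pair by about a fifth of the load put on (so take the first pair to the upper end of firm); it does not loosen its own partner.
- canister: red ceramic coffee canister with wooden twist cap, 96 across, 148 high, loose bystander; origin centre of its underside
- finjan1: white handleless finjan cup, 62 across the rim, 52 high, loose bystander; origin centre of its underside
- finjan2: white handleless finjan cup, 62 across the rim, 52 high, loose bystander; origin centre of its underside
- finjan3: white handleless finjan cup, 62 across the rim, 52 high, loose bystander; origin centre of its underside

How it is judged:
By the outcome, as a careful person would: the job done as asked, in the order asked, and still so for the second after the job is handed in, with the robot touching nothing.
It also fails if it takes over 72 s, if anything falls off the work surface, if the arm or the gripper's body presses on something with over 40 N, if the wrist force passes 120 N, or if a joint passes its speed limit or range.

## Robot

A 6-joint arm with a two-finger parallel gripper is mounted at the origin on the work surface. World frame = base frame: x ahead of the robot, y to its left, z up, the work surface at z = 0. Lengths are in m, angles in rad, forces in N, time in s.
With the tool pointing down it reaches from about 0.35 to 1 m from the base axis. Payload 7.1 kg.
Tool frame: the origin (TCP) lies between the finger pads; the fingertips stand ctrl.nose_length ahead of it and the grasp point (between the pads) is the TCP (ctrl.nose_length is the distance from the TCP to the fingertips, in m); z points along the fingers, y is the direction in which the jaws open and shut (so a half turn about z gives the same grasp; the last joint's range is limited). The gripper opens to 85 mm and grips with 20 to 120 N. Pads are 22 mm wide; open, the fingers measure 114 mm over their backs; the gripper's body (76 mm by 85 mm) begins 54 mm behind the grasp point. The pads swing forward as they close: fully open they stand 13 mm farther back than shut.
Start: joints at [-1.284, 0.423, 1.63, -0, 1.089, -0.019], TCP at [0.188, -0.596, 0.25] pointing down, gripper open.
Joint ranges: [-3, 3], [-0.9, 2.11], [0.09, 2.58], [-1.31, 4.45], [0.11, 2.69], [-2.54, 2.54]. Speed limits (rad/s): [2.39, 2.39, 3.01, 3.14, 3.14, 3.14].

## Interface

Orientations are given as a 3x3 rotation matrix whose columns are the frame's x, y, z axes.
In Python, from workcell import get_obs, eyes, ctrl gives the robot as it stands.
- The arm moves only by the shell command python3 -m pendant 'ROWS' [OPENING] [FORCE]. ROWS is JSON, a list that holds one entry, the list of rows, each a list of 6 numbers: the shift along the tool's x, y, z in mm, then the turn, a rotation vector about the tool's x, y, z in degrees. A call has 1 to 5 rows; each row shifts and turns the pose as measured when the row begins, along the tool's axes as they then stand; what a row does not reach is not made up. A row lasts 1/10 s, in which the tool goes at most 50 mm and 8.59 degrees, less where a joint would pass 70% of its speed; a pose out of reach is approached as far as the arm can. A call with a gripper value outside its range is refused whole. OPENING is the finger opening in mm, from 0 to 85.4, set as the call begins (- or left out, the last holds). The fingers move at their own pace and stop on an object; FORCE is the grip in N (left out, the last holds). Time passes only in rows, so rows that do not move let the fingers close. It gives the time, the measured TCP pose, the force and the opening at its end, in the units of the state.
- get_obs(): the state, without advancing time (a new reading comes with each control period).
- eyes.grab_frame(name): name is "side" or "top" or "wrist"; returns (picture, depth): 480x640x3 uint8, red, green, blue; 480x640 float32, m along the optical axis (not along the pixel's ray), 0 where there is no reading.
- eyes.camera_model(name): a dict with "camera_matrix" (3x3 intrinsics, pixels), "dist_coeffs" ([k1, k2, p1, p2, k3] as OpenCV has them; the pictures are not rectified), "R" (3x3) and "t" (3): a world point X has camera coordinates R X + t. Camera axes: x right, y down, z forward; pixel columns grow to the right and rows downward; lengths in m; the calibration is good to about 2 mm. A picture is of the moment at which its call begins: read the wrist's pose just before it. camera_model takes no time and is no camera call; for the wrist camera it gives the pose at the moment of the call.
- ctrl.hand_in(): hands the job in, once; it reports no verdict.
The state is a dict: "time": time; "q": joint angles; "qvel": joint speeds; "joint_torque": joint torques, N m; "position": TCP position; "tool_rot": TCP orientation; "contact_force": force on the tool from outside, world axes, zero at the start; "moment": the same for the moment, N m; "gripper_width": finger opening in m.
Only numpy, scipy, OpenCV 4.12 (cv2) and the standard library are available. Lean on these libraries where they do the work, as an engineer would, in place of code of your own. Each camera call takes 0.05 s, during which the arm holds its last target. There are 200 camera calls.

## Working session

There is one attempt and no reset: what is moved stays moved. The work goes in short steps, Python scripts to look and compute and a shell command to move; the robot and the scene stay as the last step left them, time stands still between calls to the robot, and variables do not carry over. Pictures are saved under pics/ and viewed, about 8 in all and at most 12, crops included, and the job is handed in when it is done.

```bash
ls; mkdir -p pics; python3 - <<'E'
from workcell import get_obs, eyes, ctrl
import cv2
o=get_obs(); print({k:o[k] for k in ('time','position','contact_force','moment','gripper_width')},ctrl.nose_length)
for n in("top","side"):
    p,d=eyes.grab_frame(n); cv2.imwrite(f"pics/{n}0.png",p[:,:,::-1]); import numpy as np; np.save(f"{n}d.npy",d)
    m=eyes.camera_model(n); print(n,m)
E
```

```text
pics
{'time': 0.0, 'position': array([ 0.18802316, -0.59550047,  0.24952596]), 'contact_force': array([0.39560297, 0.38921268, 0.61442865]), 'moment': array([-0.03422061, -0.03489376,  0.00294526]), 'gripper_width': 0.08560223760062627} 0.019
top {'camera_matrix': array([[444.35402923,   0.        , 319.07136791],
       [  0.        , 444.35402923, 240.65945306],
       [  0.        ,   0.        ,   1.        ]]), 'dist_coeffs': array([-0.04871784,  0.        ,  0.        ,  0.        ,  0.        ]), 'R': array([[ 0.02881563, -0.99951017,  0.01220982],
       [-0.98899278, -0.03028165, -0.14483197],
       [ 0.14513076, -0.007902  , -0.98938093]]), 't': array([-0.01722688,  0.59093031,  1.07937005])}
side {'camera_matrix': array([[501.46458326,   0.        , 316.13872089],
       [  0.        , 501.46458326, 236.44956643],
       [  0.        ,   0.        ,   1.        ]]), 'dist_coeffs': array([-0.10268347,  0.        ,  0.        ,  0.        ,  0.        ]), 'R': array([[-0.73457329, -0.67817589,  0.02189849],
       [-0.35902358,  0.36108955, -0.86064883],
       [ 0.57576397, -0.64007172, -0.50872787]]), 't': array([0.43874002, 0.30625047, 1.0627187 ])}
```

View pics/top0.png

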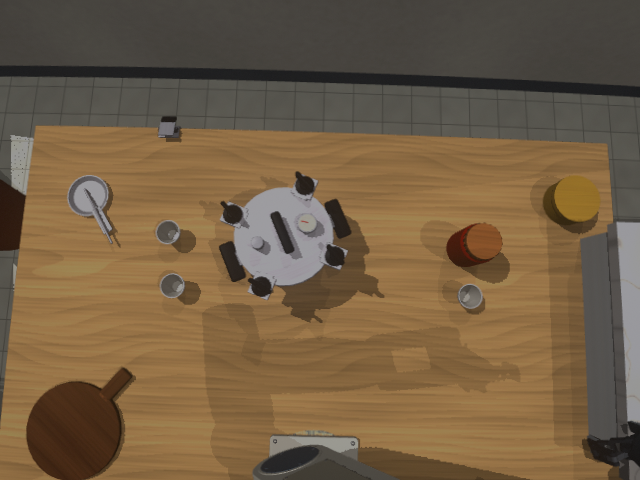

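The top view shows the cooker centred at about (283,237), with nuts near (304,186), (233,213), (262,287) and (334,256). The bystanders stand clear to the left and right. Next I enlarge it.

```bash
python3 - <<'E'
import cv2
p=cv2.imread("pics/top0.png"); cv2.imwrite("pics/top0c.png",cv2.resize(p[165:310,210:360],None,fx=4,fy=4,interpolation=cv2.INTER_CUBIC)*1)
c=cv2.imread("pics/top0c.png"); c=cv2.convertScaleAbs(c,alpha=1.8,beta=10); cv2.imwrite("pics/top0c.png",c)
E
```

```text
(no output)
```

View pics/top0c.png

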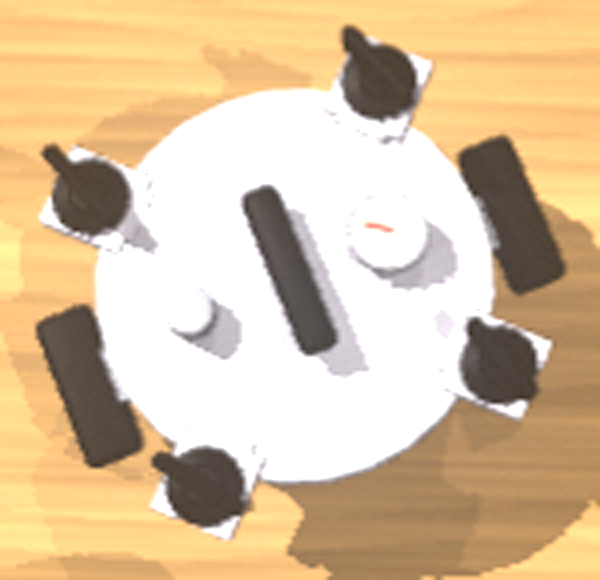

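View pics/side0.png

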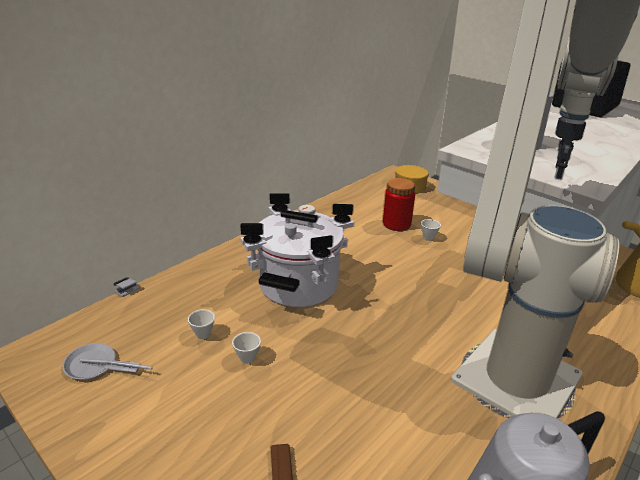

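```bash
cat > h.py <<'E'
import numpy as np, cv2
from workcell import get_obs, eyes, ctrl
def cloud(n,d,m=None):
    m=m or eyes.camera_model(n); h,w=d.shape
    uv=np.stack(np.meshgrid(np.arange(w),np.arange(h)),-1).reshape(-1,1,2).astype(float)
    r=cv2.undistortPoints(uv,m["camera_matrix"],m["dist_coeffs"])[:,0]
    X=np.c_[r,np.ones(len(r))]*d.reshape(-1,1)
    return ((X-m["t"])@m["R"]).reshape(h,w,3)
def ray(n,uv,z,m=None):
    m=m or eyes.camera_model(n)
    r=cv2.undistortPoints(np.array(uv,float).reshape(-1,1,2),m["camera_matrix"],m["dist_coeffs"])[:,0]
    D=np.c_[r,np.ones(len(r))]@m["R"]; C=-m["R"].T@m["t"]
    return C+D*((z-C[2])/D[:,2])[:,None]
E
python3 - <<'E'
from h import *
P=cloud("top",np.load("topd.npy")); Q=cloud("side",np.load("sided.npy"))
px=[(305.25,185),(233,213.75),(261.25,286.75),(335,256.25)]
F=ray("top",px,.177); print("flange",F.round(4)); print("mean",F.mean(0)); c=F.mean(0)
print("radii",np.linalg.norm(F-c,axis=1),"ang",np.degrees(np.arctan2(*(F-c).T[1::-1])))
A=np.concatenate([P.reshape(-1,3),Q.reshape(-1,3)])
for f in F:
  for nm,S in(("top",P.reshape(-1,3)),("side",Q.reshape(-1,3))):
    s=S[(np.hypot(*(S-f)[:,:2].T)<.04)&(S[:,2]>.192)&(S[:,2]<.235)]
    t=s[s[:,2]>.205]
    if len(t)<5: print(nm,len(s),len(t));continue
    m=t[:,:2].mean(0); w,v=np.linalg.eigh(np.cov((t[:,:2]-m).T)); a=np.degrees(np.arctan2(v[1,1],v[0,1]))%180
    e=(t[:,:2]-m)@v[:,1]; mid=m+v[:,1]*(e.max()+e.min())/2
    print(nm,len(t),mid.round(4),"ang",a.round(1),"len",np.ptp(e).round(4),np.sqrt(w).round(4),"zmax",np.percentile(s[:,2],95).round(4))
E
```

```text
flange [[ 0.6979  0.0364  0.177 ]
 [ 0.6266  0.1959  0.177 ]
 [ 0.4658  0.1249  0.177 ]
 [ 0.5378 -0.0348  0.177 ]]
mean [0.58200955 0.08060132 0.177     ]
radii [0.12404501 0.12364111 0.12437424 0.12359487] ang [ -20.89718498   68.88369697  159.12373595 -110.96376453]
top 117 [0.6982 0.0378] ang 45.3 len 0.0527 [0.0029 0.0153] zmax 0.2179
side 92 [0.6968 0.0425] ang 44.0 len 0.0507 [0.0034 0.0151] zmax 0.2149
top 114 [0.6273 0.1975] ang 44.2 len 0.0537 [0.0029 0.0156] zmax 0.2179
side 111 [0.6252 0.2026] ang 44.0 len 0.0504 [0.003  0.0148] zmax 0.2151
top 123 [0.4677 0.1257] ang 59.9 len 0.0539 [0.0029 0.0155] zmax 0.2171
side 111 [0.4648 0.1298] ang 60.6 len 0.0534 [0.0029 0.0154] zmax 0.2141
top 122 [ 0.5388 -0.0342] ang 41.8 len 0.0526 [0.003  0.0152] zmax 0.2172
side 91 [ 0.5365 -0.029 ] ang 42.9 len 0.0517 [0.0029 0.0154] zmax 0.2149
```

```bash
cat > plan.py <<'E'
import sys; from h import *
N=dict(A=(.6978,.0371,45),B=(.6264,.1973,44.1),C=(.4662,.1259,60.2),D=(.5376,-.0343,42))
o=get_obs(); R=o["tool_rot"]; p=o["position"]; psi=np.degrees(np.arctan2(R[1,0],R[0,0])); q=np.degrees(o["q"])
f=o["contact_force"]; mo=o["moment"]
print(f"t {o['time']:.2f} p {(p*1000).round(1)} psi {psi:.1f} q1 {q[0]:.1f} q6 {q[5]:.1f} tilt {np.degrees(R[:2,2]).round(2)} F {f.round(1)} M {mo.round(3)} j6 {o['joint_torque'][5]:.3f} w {o['gripper_width']*1000:.1f}")
if len(sys.argv)>1:
    x,y,a=N[sys.argv[1]]; z=float(sys.argv[2])/1000
    if len(sys.argv)>3: a=float(sys.argv[3])
    qn=np.degrees(np.arctan2(y,x))  # c: psi=c+q1-q6
    c=psi-q[0]+q[5]; best=[]
    for k in range(-3,4):
        t=a+180*k; q6=((c+qn-t)+720)
        q6=(q6+180)%360-180
        if -143<q6<35: best.append((abs(q6-q[5]),q6))
    turn=min(best)[1]-q[5]-(0) ; qt=min(best)[1]
    turn=qt-q[5]-( -(qn-q[0])) if False else None
    psit=c+qn-qt; dpsi=psit-psi   # tool-z turn = -dpsi
    d=np.array([x,y,z])-p; n=int(max(np.ceil(abs(dpsi)/8.5),np.ceil(np.linalg.norm(d)/.048),1))
    print(f"q6 end {qt:.0f} turn {-dpsi:.1f} world d {(d*1000).round(1)} n {n}")
    for i in range(n):
        s=np.radians(psi+dpsi*i/n); X=np.array([np.cos(s),np.sin(s),0]);Y=np.array([np.sin(s),-np.cos(s),0])
        print([round(v,1) for v in (X@d/n*1000,Y@d/n*1000,-d[2]/n*1000,0,0,-dpsi/n)])
E
python3 plan.py D 250
```

```text
t 0.10 p [ 188.  -595.5  249.6] psi 17.5 q1 -73.6 q6 -1.1 tilt [-0.02  0.08] F [0.7 0.2 0.3] M [ 0.019 -0.051 -0.008] j6 -0.000 w 85.4
q6 end -136 turn -204.5 world d [3.496e+02 5.612e+02 4.000e-01] n 25
[np.float64(20.1), np.float64(-17.2), np.float64(-0.0), 0, 0, np.float64(-8.2)]
[np.float64(22.3), np.float64(-14.2), np.float64(-0.0), 0, 0, np.float64(-8.2)]
[np.float64(24.1), np.float64(-10.8), np.float64(-0.0), 0, 0, np.float64(-8.2)]
[np.float64(25.4), np.float64(-7.3), np.float64(-0.0), 0, 0, np.float64(-8.2)]
[np.float64(26.2), np.float64(-3.6), np.float64(-0.0), 0, 0, np.float64(-8.2)]
[np.float64(26.4), np.float64(0.2), np.float64(-0.0), 0, 0, np.float64(-8.2)]
[np.float64(26.2), np.float64(3.9), np.float64(-0.0), 0, 0, np.float64(-8.2)]
[np.float64(25.3), np.float64(7.6), np.float64(-0.0), 0, 0, np.float64(-8.2)]
[np.float64(24.0), np.float64(11.1), np.float64(-0.0), 0, 0, np.float64(-8.2)]
[np.float64(22.2), np.float64(14.4), np.float64(-0.0), 0, 0, np.float64(-8.2)]
[np.float64(19.9), np.float64(17.4), np.float64(-0.0), 0, 0, np.float64(-8.2)]
[np.float64(17.2), np.float
[... 382 characters left out ...]
), np.float64(26.4), np.float64(-0.0), 0, 0, np.float64(-8.2)]
[np.float64(-3.9), np.float64(26.2), np.float64(-0.0), 0, 0, np.float64(-8.2)]
[np.float64(-7.6), np.float64(25.3), np.float64(-0.0), 0, 0, np.float64(-8.2)]
[np.float64(-11.1), np.float64(24.0), np.float64(-0.0), 0, 0, np.float64(-8.2)]
[np.float64(-14.4), np.float64(22.2), np.float64(-0.0), 0, 0, np.float64(-8.2)]
[np.float64(-17.4), np.float64(19.9), np.float64(-0.0), 0, 0, np.float64(-8.2)]
[np.float64(-20.1), np.float64(17.2), np.float64(-0.0), 0, 0, np.float64(-8.2)]
[np.float64(-22.3), np.float64(14.2), np.float64(-0.0), 0, 0, np.float64(-8.2)]
[np.float64(-24.1), np.float64(10.9), np.float64(-0.0), 0, 0, np.float64(-8.2)]
```

```bash
sed -i 's/-143<q6<35/-125<q6<70/; s/print(\[round(v,1) for v in/print([round(float(v),1) for v in/' plan.py; sed -i '/turn=/d' plan.py; sed -i 's/    psit=c/    qt=min(best)[1]; psit=c/' plan.py; python3 plan.py D 250
```

```text
t 0.10 p [ 188.  -595.5  249.6] psi 17.5 q1 -73.6 q6 -1.1 tilt [-0.02  0.08] F [0.7 0.2 0.3] M [ 0.019 -0.051 -0.008] j6 -0.000 w 85.4
q6 end 44 turn -24.5 world d [3.496e+02 5.612e+02 4.000e-01] n 14
[35.9, -30.7, -0.0, 0.0, 0.0, -1.7]
[36.8, -29.6, -0.0, 0.0, 0.0, -1.7]
[37.7, -28.5, -0.0, 0.0, 0.0, -1.7]
[38.5, -27.3, -0.0, 0.0, 0.0, -1.7]
[39.4, -26.1, -0.0, 0.0, 0.0, -1.7]
[40.1, -24.9, -0.0, 0.0, 0.0, -1.7]
[40.9, -23.7, -0.0, 0.0, 0.0, -1.7]
[41.6, -22.4, -0.0, 0.0, 0.0, -1.7]
[42.2, -21.1, -0.0, 0.0, 0.0, -1.7]
[42.9, -19.8, -0.0, 0.0, 0.0, -1.7]
[43.4, -18.5, -0.0, 0.0, 0.0, -1.7]
[44.0, -17.2, -0.0, 0.0, 0.0, -1.7]
[44.5, -15.8, -0.0, 0.0, 0.0, -1.7]
[45.0, -14.5, -0.0, 0.0, 0.0, -1.7]
```

```bash
python3 -m pendant '[[[36,-31,-2,0,0,-1.7],[37,-30,-2,0,0,-1.7],[38,-29,-1,0,0,-1.7],[38.5,-27,0,0,0,-1.7],[39.5,-26,0,0,0,-1.7]]]' 40 40; python3 -m pendant '[[[40,-25,0,0,0,-1.7],[41,-24,0,0,0,-1.7],[41.5,-22.5,0,0,0,-1.7],[42,-21,0,0,0,-1.7],[43,-20,0,0,0,-1.7]]]' ;python3 plan.py D 250
```

```text
time: 0.6
position: [0.3139, -0.392, 0.2526]
tool_rot: [[0.9, 0.435, -0.001], [0.435, -0.9, 0.001], [-0.001, -0.002, -1.0]]
contact_force: [0.6, -0.3, -0.0]
gripper_width: 0.0399
time: 1.1
position: [0.4424, -0.1829, 0.2523]
tool_rot: [[0.823, 0.567, -0.002], [0.567, -0.823, 0.002], [-0.0, -0.003, -1.0]]
contact_force: [0.8, -0.1, -0.2]
gripper_width: 0.0399
t 1.10 p [ 442.4 -182.9  252.3] psi 34.6 q1 -23.9 q6 31.5 tilt [-0.1   0.11] F [ 0.8 -0.1 -0.2] M [ 0.004 -0.042 -0.047] j6 -0.960 w 39.9
q6 end 44 turn -7.4 world d [ 95.2 148.6  -2.3] n 4
[40.7, -17.1, 0.6, 0.0, 0.0, -1.9]
[41.2, -15.8, 0.6, 0.0, 0.0, -1.9]
[41.7, -14.4, 0.6, 0.0, 0.0, -1.9]
[42.1, -13.1, 0.6, 0.0, 0.0, -1.9]
```

```bash
python3 -m pendant '[[[41,-17,0,0,0,-1.9],[41,-16,0,0,0,-1.9],[42,-14.5,0,0,0,-1.9],[42,-13,0,0,0,-1.9]]]' >/dev/null;python3 plan.py D 250; python3 - <<'E'
from h import *
m=eyes.camera_model("wrist"); p,d=eyes.grab_frame("wrist"); cv2.imwrite("pics/w0.png",p[:,:,::-1])
P=cloud("wrist",d,m).reshape(-1,3)
for f in [(.6978,.0371),(.6264,.1973),(.4662,.1259),(.5376,-.0343)]:
    s=P[(np.hypot(*(P[:,:2]-f).T)<.04)&(P[:,2]>.205)&(P[:,2]<.224)]
    if len(s)<20: print(f,len(s)); continue
    m_,(w,h),a=cv2.minAreaRect(s[:,:2].astype(np.float32)*1000); 
    print(f,len(s),m_,w,h,a,np.percentile(s[:,2],[50,95]))
E
```

```text
t 1.50 p [539.4 -25.7 251.9] psi 42.6 q1 -4.0 q6 43.3 tilt [-0.15  0.11] F [ 0.2 -0.5  0.7] M [-0.085 -0.063 -0.008] j6 -0.517 w 40.1
q6 end 44 turn 0.6 world d [-1.8 -8.6 -1.9] n 1
[-7.2, 5.1, 1.9, 0.0, 0.0, 0.6]
(0.6978, 0.0371) 0
(0.6264, 0.1973) 0
(0.4662, 0.1259) 282 (461.5317077636719, 107.84673309326172) 15.658502578735352 4.503129005432129 42.60406494140625 [0.20791765 0.21158133]
(0.5376, -0.0343) 1899 (539.5662841796875, -31.603559494018555) 53.1876335144043 9.996711730957031 41.793643951416016 [0.21479787 0.21618198]
```

View pics/w0.png

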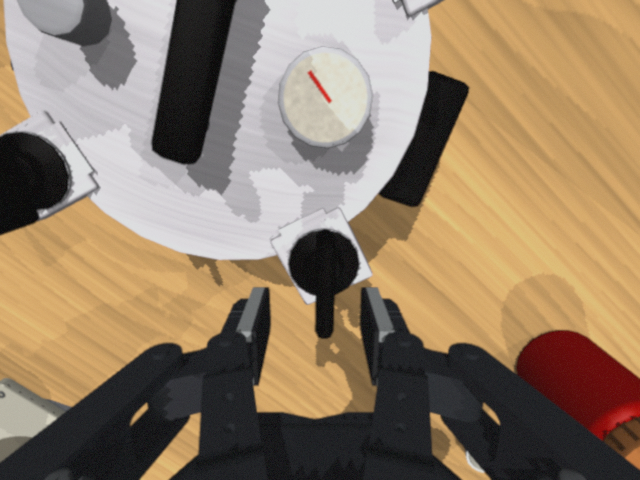

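The wrist view shows nut D's wing at (325,285) lying between the open fingers. Depth measures it as 53 x 10 mm at 41.8°, centred at (539.6,-31.6), which is 2–3 mm from the top camera's figure. I take a point between the two.

```bash
sed -i 's/^N=.*/N=dict(A=(.699,.0386,45),B=(.6276,.1988,44.1),C=(.4674,.1274,60.2),D=(.5388,-.0327,42))/' plan.py
python3 -m pendant '[[[-5,4.7,2,0,0,0.6],[0,0,20,0,0,0],[0,0,10,0,0,0],[0,0,0,0,0,0]]]' >/dev/null;python3 plan.py D 210
```

```text
t 1.95 p [542.4 -26.8 218.3] psi 42.3 q1 -4.2 q6 43.3 tilt [-0.04  0.24] F [-0.3 -0.6 -0.3] M [-0.039  0.002  0.025] j6 0.001 w 40.1
q6 end 44 turn 0.3 world d [-3.6 -5.9 -8.3] n 1
[-6.7, 1.9, 8.3, 0.0, 0.0, 0.3]
```

```bash

python3 -m pendant '[[[-6.7,1.9,8,0,0,0.3],[0,0,0,0,0,0]]]' >/dev/null;python3 plan.py D 210
```

```text
t 2.15 p [537.9 -34.4 209.9] psi 41.9 q1 -5.0 q6 42.9 tilt [-0.08  0.23] F [ 0.4 -0.  -0.2] M [-0.03   0.038 -0.007] j6 -0.050 w 40.0
q6 end 44 turn -0.1 world d [0.9 1.7 0.1] n 1
[1.8, -0.6, -0.1, 0.0, 0.0, -0.1]
```

```bash

python3 -m pendant '[[[1.5,-0.6,0,0,0,0],[0,0,0,0,0,0]]]' 0 40 >/dev/null; python3 plan.py; python3 -m pendant '[[[0,0,0,0,0,0],[0,0,0,0,0,0]]]' >/dev/null;python3 plan.py D 210
```

```text
t 2.35 p [538.6 -34.  210.5] psi 41.8 q1 -5.0 q6 43.1 tilt [-0.03  0.23] F [ 0.9 -0.2  0.6] M [0.02  0.066 0.062] j6 0.019 w 11.9
t 2.55 p [538.4 -33.7 210.8] psi 41.8 q1 -5.0 q6 43.1 tilt [-0.05  0.26] F [ 0.2  0.6 -3.3] M [ 0.028 -0.092 -0.022] j6 0.001 w 8.8
q6 end 44 turn -0.2 world d [ 0.4  1.  -0.8] n 1
[1.0, -0.5, 0.8, 0.0, 0.0, -0.2]
```

```bash

for i in 1; do python3 -m pendant '[[[0,0,0.14,0,0,8.5],[0,0,0.14,0,0,8.5]]]' >/dev/null; python3 plan.py; python3 -m pendant '[[[0,0,0,0,0,0]]]' >/dev/null;python3 plan.py;python3 -m pendant '[[[0,0,0,0,0,0]]]' >/dev/null;python3 plan.py; python3 plan.py; done
```

```text
t 2.75 p [538.2 -33.4 210.5] psi 24.4 q1 -4.9 q6 60.5 tilt [-0.06  0.26] F [-2.   0.7 -0.5] M [0.13  0.109 0.033] j6 -2.059 w 9.2
t 2.85 p [538.1 -33.4 210.5] psi 24.3 q1 -4.9 q6 60.6 tilt [-0.07  0.25] F [-0.8  0.  -2.1] M [-0.063 -0.013 -0.005] j6 1.463 w 9.1
t 2.95 p [538.2 -33.3 210.5] psi 24.5 q1 -4.9 q6 60.4 tilt [-0.06  0.24] F [-1.5 -0.7 -1. ] M [-0.078  0.066  0.009] j6 0.219 w 9.3
t 2.95 p [538.2 -33.3 210.5] psi 24.5 q1 -4.9 q6 60.4 tilt [-0.06  0.24] F [-1.5 -0.7 -1. ] M [-0.078  0.066  0.009] j6 0.219 w 9.3
```

```bash
cat > feel.py <<'E'
import sys; from h import *
n=int(sys.argv[1]); L=[]
for i in range(n):
    eyes.grab_frame("wrist"); o=get_obs(); L.append([o["moment"][2],o["joint_torque"][5],*o["contact_force"]])
L=np.array(L); R=o["tool_rot"]
print(f"t {o['time']:.2f} z {o['position'][2]*1000:.1f} psi {np.degrees(np.arctan2(R[1,0],R[0,0])):.1f} q6 {np.degrees(o['q'][5]):.1f} Mz {L[:,0].mean():.4f}+-{L[:,0].std()/n**.5:.4f} j6 {L[:,1].round(3)[-4:]} F {L[:,2:].mean(0).round(1)}")
E
python3 feel.py 8; python3 -m pendant '[[[0,0,0.14,0,0,8.5]]]' >/dev/null; python3 feel.py 6;python3 -m pendant '[[[0,0,0.14,0,0,8.5]]]' >/dev/null; python3 feel.py 6
```

```text
t 3.35 z 210.5 psi 24.3 q6 60.5 Mz 0.0368+-0.0136 j6 [-0.002  0.003  0.008  0.011] F [-0.6  0.3 -1.7]
t 3.75 z 210.3 psi 16.0 q6 68.9 Mz 0.0057+-0.0084 j6 [ 0.617  0.188  0.038 -0.006] F [-0.9  1.6 -1.4]
t 4.15 z 210.2 psi 7.7 q6 77.2 Mz 0.0010+-0.0087 j6 [ 0.596  0.174  0.029 -0.011] F [-1.3  2.2 -1. ]
```

```bash
python3 -m pendant '[[[0,0,0.14,0,0,8.5]]]' >/dev/null; python3 feel.py 6;python3 -m pendant '[[[0,0,0.14,0,0,8.5]]]' >/dev/null; python3 feel.py 6
```

```text
t 4.55 z 210.0 psi -0.6 q6 85.5 Mz 0.0234+-0.0127 j6 [ 0.603  0.182  0.038 -0.001] F [-1.2  3.8 -1. ]
t 4.95 z 210.0 psi -9.0 q6 93.8 Mz 0.0406+-0.0083 j6 [ 0.623  0.203  0.059 -0.044] F [-1.1  4.8 -0.2]
```

```bash
python3 -m pendant '[[[0,-1,0.14,0,0,8.5]]]' >/dev/null; python3 feel.py 8; python3 -m pendant '[[[0,0,0.14,0,0,8.5]]]' >/dev/null; python3 feel.py 8; python3 plan.py
```

```text
t 5.45 z 209.8 psi -17.3 q6 102.3 Mz 0.0661+-0.0130 j6 [0.071 0.031 0.026 0.03 ] F [-2.2 -0.1  0.3]
t 5.95 z 209.7 psi -25.7 q6 110.7 Mz 0.0851+-0.0055 j6 [0.102 0.061 0.055 0.06 ] F [-1.7  1.3  0.7]
t 5.95 p [538.2 -32.2 209.7] psi -25.7 q1 -4.8 q6 110.7 tilt [-0.08  0.27] F [-1.6  1.8  1.6] M [0.126 0.301 0.083] j6 0.060 w 9.2
```

```bash
python3 -m pendant '[[[0,0,0.07,0,0,4]]]' >/dev/null; python3 feel.py 8; python3 -m pendant '[[[0,0,0,0,0,0],[0,0,-15,0,0,0],[0,0,-25,0,0,0]]]' 40 >/dev/null; python3 plan.py B 250; python3 - <<'E'
E
```

```text
t 6.45 z 209.7 psi -29.7 q6 114.7 Mz 0.1322+-0.0092 j6 [0.124 0.107 0.105 0.108] F [-1.6  1.5  1.3]
t 6.75 p [537.3 -32.8 247.6] psi -29.6 q1 -4.9 q6 114.6 tilt [-0.31  0.25] F [ 1.3 -0.1 -0.5] M [-0.    -0.026 -0.029] j6 0.001 w 40.1
q6 end 63 turn -73.7 world d [ 90.3 231.6   2.4] n 9
[-4.0, -27.3, -0.3, 0.0, 0.0, -8.2]
[-0.1, -27.6, -0.3, 0.0, 0.0, -8.2]
[3.9, -27.3, -0.3, 0.0, 0.0, -8.2]
[7.7, -26.5, -0.3, 0.0, 0.0, -8.2]
[11.4, -25.1, -0.3, 0.0, 0.0, -8.2]
[14.9, -23.3, -0.3, 0.0, 0.0, -8.2]
[18.1, -20.9, -0.3, 0.0, 0.0, -8.2]
[20.9, -18.1, -0.3, 0.0, 0.0, -8.2]
[23.2, -15.0, -0.3, 0.0, 0.0, -8.2]
```

```bash
sed -i 's/^N=.*/N=dict(A=(.6981,.0394,45),B=(.6267,.1996,44.1),C=(.4665,.1282,60.2),D=(.5379,-.032,155))/' plan.py
python3 -m pendant '[[[-4,-27.3,-1,0,0,-8.3],[0,-27.6,-1,0,0,-8.3],[4,-27.3,-1,0,0,-8.3],[7.7,-26.5,0,0,0,-8.3],[11.4,-25,0,0,0,-8.3]]]' >/dev/null; python3 -m pendant '[[[15,-23.3,0,0,0,-8.3],[18,-21,0,0,0,-8.3],[21,-18,0,0,0,-8.3],[10,-8,0,0,0,-5],[0,0,0,0,0,0]]]' >/dev/null; python3 plan.py B 230
```

```text
t 7.75 p [626.2 193.3 256.6] psi 44.4 q1 16.1 q6 61.8 tilt [0.78 0.16] F [-1.  -0.6 -0.3] M [-0.034  0.002  0.018] j6 -0.707 w 39.6
q6 end 64 turn 0.3 world d [  0.5   6.3 -26.6] n 1
[4.8, -4.1, 26.6, 0.0, 0.0, 0.3]
```

```bash
cat >> plan.py <<'E'
w=np.array([0.,0,0]); v=R[:,2]; w=np.cross(v,[0,0,-1]); print("untilt", np.degrees(R.T@w).round(2))
E
python3 -m pendant '[[[4.8,-4.1,15,0.54,-0.56,0],[0,0,10,0,0,0]]]' >/dev/null; python3 plan.py B 210
```

```text
t 7.95 p [627.8 199.4 231.5] psi 44.2 q1 16.5 q6 62.3 tilt [0.12 0.18] F [-0.3  0.1 -0.2] M [0.018 0.028 0.023] j6 -0.001 w 39.8
q6 end 63 turn 0.1 world d [ -1.1   0.2 -21.5] n 1
[-0.7, -0.9, 21.5, 0.0, 0.0, 0.1]
untilt [-0.04 -0.21 -0.  ]
```

Good; descend, grip, and turn three rows.

```bash
python3 -m pendant '[[[-0.7,-0.9,20,0,-0.2,0],[0,0,1,0,0,0]]]' >/dev/null; python3 plan.py B 210; python3 -m pendant '[[[0,0,0,0,0,0],[0,0,0,0,0,0],[0,0,0,0,0,0]]]' 0 40 >/dev/null; python3 plan.py; python3 -m pendant '[[[0,0,0.14,0,0,8.5]]]' >/dev/null; python3 feel.py 8
```

```text
t 8.15 p [625.4 197.7 206.6] psi 43.9 q1 16.5 q6 62.6 tilt [-0.26 -0.06] F [0.1 0.5 0.1] M [ 0.002 -0.01  -0.008] j6 0.011 w 40.1
q6 end 64 turn -0.2 world d [1.3 1.9 3.4] n 1
[2.3, -0.5, -3.4, 0.0, 0.0, -0.2]
untilt [-0.14  0.22  0.  ]
t 8.45 p [625.  196.4 206.1] psi 43.7 q1 16.4 q6 62.6 tilt [-0.37 -0.05] F [-0.6  2.8 -3.3] M [0.503 0.093 0.002] j6 0.025 w 9.0
untilt [-0.22  0.3  -0.  ]
t 8.95 z 206.0 psi 35.3 q6 71.0 Mz 0.0426+-0.0054 j6 [ 0.058  0.014  0.007 -0.016] F [-2.   4.  -3.9]
```

```bash
python3 -m pendant '[[[2.2,-1.1,0.1,0,0,8.5]]]' >/dev/null; python3 feel.py 6; python3 plan.py; python3 -m pendant '[[[0,0,0.14,0,0,8.5]]]' >/dev/null; python3 feel.py 6;  python3 -m pendant '[[[0,0,0.14,0,0,8.5]]]' >/dev/null; python3 feel.py 8
```

```text
t 9.35 z 205.8 psi 26.9 q6 79.6 Mz 0.0330+-0.0032 j6 [0.432 0.116 0.039 0.023] F [-5.7 -2.3  0.1]
t 9.35 p [624.7 197.6 205.8] psi 26.9 q1 16.5 q6 79.6 tilt [-0.56 -0.16] F [-5.7 -2.  -0.2] M [-0.366  1.017  0.031] j6 0.023 w 9.6
untilt [-0.12  0.57 -0.  ]
t 9.75 z 205.7 psi 18.5 q6 88.0 Mz 0.0193+-0.0148 j6 [0.443 0.133 0.085 0.028] F [-2.4  4.5 -3.2]
t 10.25 z 205.6 psi 10.0 q6 96.5 Mz 0.0342+-0.0147 j6 [0.069 0.053 0.049 0.049] F [-2.3  5.4 -3.6]
```

```bash
python3 -m pendant '[[[0,-1,0.4,0,0.4,8.5]]]' >/dev/null; python3 feel.py 8; python3 plan.py; python3 -m pendant '[[[0,0,0.3,0,0,8.5]]]' >/dev/null; python3 feel.py 8; python3 plan.py
```

```text
t 10.75 z 205.4 psi 1.6 q6 105.0 Mz 0.0413+-0.0122 j6 [0.071 0.027 0.02  0.024] F [-3.   1.5 -0.7]
t 10.75 p [624.  199.1 205.4] psi 1.6 q1 16.7 q6 105.0 tilt [-0.23 -0.07] F [-3.6  0.7  0.2] M [0.16  0.679 0.028] j6 0.024 w 9.5
untilt [0.07 0.23 0.  ]
t 11.25 z 205.3 psi -6.7 q6 113.4 Mz 0.0867+-0.0042 j6 [0.115 0.098 0.095 0.094] F [-3.5  3.4  0.7]
t 11.25 p [624.  199.5 205.3] psi -6.7 q1 16.7 q6 113.4 tilt [-0.22 -0.04] F [-3.1  4.4  0.4] M [0.687 0.72  0.077] j6 0.094 w 9.4
untilt [ 0.07  0.22 -0.  ]
```

```bash
python3 -m pendant '[[[0,-0.3,0.1,0,0,4]]]' >/dev/null; python3 feel.py 10; python3 plan.py
```

```text
t 11.85 z 205.3 psi -10.7 q6 117.4 Mz 0.1000+-0.0089 j6 [0.094 0.097 0.101 0.105] F [-3.7  2.5  0.6]
t 11.85 p [624.  199.8 205.3] psi -10.7 q1 16.7 q6 117.4 tilt [-0.22 -0.04] F [-4.   2.4  1.4] M [0.469 0.734 0.127] j6 0.105 w 9.2
untilt [0.08 0.21 0.  ]
```

```bash
python3 -m pendant '[[[0,0,0,0,0,0],[0,0,0,0,0,0],[0,0,-20,0,0,0],[0,0,-25,0,0,0]]]' 40 >/dev/null; sed -i 's/^N=.*/N=dict(A=(.6981,.0394,45),B=(.626,.1996,174),C=(.4665,.1282,60.2),D=(.5379,-.032,155))/' plan.py; python3 plan.py A 250
```

```text
t 12.25 p [625.  197.7 248.3] psi -10.7 q1 16.6 q6 117.4 tilt [-0.23 -0.25] F [0.2 0.5 0.9] M [ 0.048  0.004 -0.054] j6 0.001 w 39.6
q6 end 48 turn -55.7 world d [  73.1 -158.3    1.7] n 7
[14.5, 20.3, -0.2, 0.0, 0.0, -8.0]
[11.5, 22.1, -0.2, 0.0, 0.0, -8.0]
[8.3, 23.5, -0.2, 0.0, 0.0, -8.0]
[5.0, 24.4, -0.2, 0.0, 0.0, -8.0]
[1.6, 24.9, -0.2, 0.0, 0.0, -8.0]
[-1.9, 24.8, -0.2, 0.0, 0.0, -8.0]
[-5.3, 24.3, -0.2, 0.0, 0.0, -8.0]
untilt [ 0.28  0.18 -0.  ]
```

```bash
python3 -m pendant '[[[14.5,20.3,-0.5,0,0,-8.1],[11.5,22,0,0,0,-8.1],[8.3,23.5,0,0,0,-8.1],[5,24.4,0,0,0,-8.1],[1.6,25,0,0,0,-8.1]]]' >/dev/null; python3 -m pendant '[[[-2,25,0,0,0,-8.1],[-2.5,12,0,0,0,-6],[0,0,0,0,0,0]]]' >/dev/null; python3 plan.py A 230;
```

```text
t 13.05 p [706.   43.7 257.4] psi 46.1 q1 2.8 q6 46.8 tilt [ 0.98 -0.4 ] F [-0.6  0.1  0.2] M [-0.045 -0.036 -0.003] j6 -1.225 w 40.1
q6 end 48 turn 1.1 world d [ -7.9  -4.3 -27.4] n 1
[-8.6, -2.7, 27.4, 0.0, 0.0, 1.1]
untilt [ 0.98 -0.4   0.  ]
```

```bash
cat > wing.py <<'E'
from h import *
import sys
f=np.array([float(sys.argv[1]),float(sys.argv[2])])/1000
m=eyes.camera_model("wrist"); p,d=eyes.grab_frame("wrist"); P=cloud("wrist",d,m).reshape(-1,3)
s=P[(np.hypot(*(P[:,:2]-f).T)<.04)&(P[:,2]>.208)&(P[:,2]<.222)]
c,(w,h),a=cv2.minAreaRect(s[:,:2].astype(np.float32)*1000); print("wing",len(s),np.round(c,1),round(w,1),round(h,1),round(a,1),(np.percentile(s[:,2],[50,95])*1000).round(1))
E
python3 -m pendant '[[[-8.6,-2.7,10,0.98,-0.4,1],[0,0,0,0,0,0]]]' >/dev/null; python3 plan.py A 210; python3 wing.py 698 39;
```

```text
t 13.25 p [697.6  39.  246.5] psi 44.7 q1 2.2 q6 47.5 tilt [-0.05  0.01] F [ 0.2  0.5 -0.7] M [ 0.029 -0.032 -0.008] j6 -0.034 w 39.9
q6 end 48 turn -0.3 world d [  0.5   0.4 -36.5] n 1
[0.7, 0.0, 36.5, 0.0, 0.0, -0.3]
untilt [-0.05  0.03 -0.  ]
wing 1996 [699.2  40.3] 53.2 9.7 45.2 [214.7 216.1]
```

```bash
python3 -m pendant '[[[0.5,0,17,0,0,0],[0,0,14,0,0,0],[0,0,0,0,0,0]]]' >/dev/null; python3 plan.py A 209
```

```text
t 13.60 p [698.2  41.7 213.8] psi 44.8 q1 2.4 q6 47.6 tilt [0.08 0.03] F [-0.6  0.6  0.4] M [ 0.005  0.01  -0.002] j6 0.003 w 40.3
q6 end 48 turn -0.2 world d [-0.1 -2.3 -4.8] n 1
[-1.7, 1.5, 4.8, 0.0, 0.0, -0.2]
untilt [ 0.04 -0.08 -0.  ]
```

```bash
python3 -m pendant '[[[-1.7,1.5,4,0,0,0],[0,0,0,0,0,0]]]' >/dev/null; python3 plan.py A 209;  python3 -m pendant '[[[0,0,0,0,0,0],[0,0,0,0,0,0],[0,0,0,0,0,0]]]' 0 40 >/dev/null; python3 plan.py A 209;python3 -m pendant '[[[0,0,0.14,0,0,8.5]]]' >/dev/null; python3 feel.py 6
```

```text
t 13.80 p [697.5  39.9 208.3] psi 44.8 q1 2.3 q6 47.5 tilt [-0.03  0.02] F [-0.   0.3  0.7] M [-0.026 -0.012  0.08 ] j6 -0.024 w 40.2
q6 end 48 turn -0.2 world d [ 0.6 -0.5  0.7] n 1
[0.1, 0.8, -0.7, 0.0, 0.0, -0.2]
untilt [-0.03  0.   -0.  ]
t 14.10 p [698.5  39.2 208.8] psi 44.8 q1 2.3 q6 47.5 tilt [ 0.11 -0.04] F [ 2.2 -3.  -3.6] M [-0.488 -0.455  0.023] j6 0.011 w 9.3
q6 end 48 turn -0.2 world d [-0.4  0.2  0.2] n 1
[-0.2, -0.4, -0.2, 0.0, 0.0, -0.2]
untilt [ 0.11 -0.05  0.  ]
t 14.50 z 208.7 psi 36.5 q6 55.8 Mz 0.0387+-0.0108 j6 [ 0.622  0.19   0.038 -0.006] F [ 1.7 -0.6 -2.8]
```

```bash
python3 -m pendant '[[[0,0,0.4,0,0,8.5]]]' >/dev/null; python3 feel.py 6; python3 -m pendant '[[[0,0,0.2,0,0,8.5]]]' >/dev/null; python3 feel.py 6; python3 -m pendant '[[[0,0,0.2,0,0,8.5]]]' >/dev/null; python3 feel.py 8; python3 plan.py
```

```text
t 14.90 z 208.5 psi 28.2 q6 64.1 Mz 0.0138+-0.0082 j6 [ 0.593  0.17   0.025 -0.015] F [ 0.  -0.2 -0.5]
t 15.30 z 208.3 psi 19.8 q6 72.4 Mz 0.0142+-0.0069 j6 [ 0.589  0.168  0.024 -0.016] F [ 0.3  0.1 -0.5]
t 15.80 z 208.2 psi 11.4 q6 80.8 Mz 0.0294+-0.0112 j6 [ 0.024 -0.016 -0.02  -0.015] F [ 0.2  0.8 -0.3]
t 15.80 p [698.6  39.4 208.2] psi 11.4 q1 2.3 q6 80.8 tilt [ 0.13 -0.03] F [0.6 0.1 0.5] M [0.174 0.001 0.052] j6 -0.015 w 9.4
untilt [ 0.05 -0.12  0.  ]
```

```bash
python3 -m pendant '[[[0,0,0.14,0,0,8.5]]]' >/dev/null; python3 feel.py 6; python3 -m pendant '[[[0,0,0.14,0,0,8.5]]]' >/dev/null; python3 feel.py 6; python3 -m pendant '[[[0,0,0.14,0,0,8.5]]]' >/dev/null; python3 feel.py 8; python3 plan.py
```

```text
t 16.20 z 208.1 psi 3.1 q6 89.2 Mz 0.0295+-0.0133 j6 [0.617 0.192 0.045 0.004] F [-0.1  0.8 -0.3]
t 16.60 z 208.0 psi -5.2 q6 97.5 Mz 0.0694+-0.0120 j6 [0.631 0.209 0.065 0.025] F [ 0.5  1.2 -0.3]
t 17.10 z 207.9 psi -13.6 q6 105.9 Mz 0.0659+-0.0073 j6 [0.085 0.046 0.041 0.047] F [0.2 1.3 0.2]
t 17.10 p [698.7  39.6 207.9] psi -13.6 q1 2.3 q6 105.9 tilt [ 0.14 -0.01] F [ 0.4  1.9 -0.9] M [ 0.402 -0.054  0.082] j6 0.047 w 9.4
untilt [-0.02 -0.14  0.  ]
```

```bash
python3 -m pendant '[[[0,0,0.1,0,0,5]]]' >/dev/null; python3 feel.py 8; python3 -m pendant '[[[0,0,0,0,0,0],[0,0,0,0,0,0],[0,0,-20,0,0,0],[0,0,-25,0,0,0]]]' 40 >/dev/null;  sed -i 's/^N=.*/N=dict(A=(.6985,.0396,166),B=(.626,.1996,174),C=(.4665,.1282,60.2),D=(.5379,-.032,155))/' plan.py; python3 plan.py C 252
```

```text
t 17.60 z 207.8 psi -18.5 q6 110.8 Mz 0.1341+-0.0064 j6 [0.115 0.093 0.09  0.093] F [0.3 1.7 1. ]
t 18.00 p [696.   38.4 249. ] psi -18.4 q1 2.2 q6 110.7 tilt [-0.37 -0.13] F [0.2 0.1 0.4] M [-0.001 -0.028  0.001] j6 0.003 w 40.1
q6 end 45 turn -78.6 world d [-229.5   89.8    3. ] n 10
[-24.6, -1.3, -0.3, 0.0, 0.0, -7.9]
[-24.2, -4.6, -0.3, 0.0, 0.0, -7.9]
[-23.3, -7.9, -0.3, 0.0, 0.0, -7.9]
[-22.1, -11.0, -0.3, 0.0, 0.0, -7.9]
[-20.3, -13.9, -0.3, 0.0, 0.0, -7.9]
[-18.2, -16.6, -0.3, 0.0, 0.0, -7.9]
[-15.8, -18.9, -0.3, 0.0, 0.0, -7.9]
[-13.1, -20.9, -0.3, 0.0, 0.0, -7.9]
[-10.1, -22.5, -0.3, 0.0, 0.0, -7.9]
[-6.9, -23.7, -0.3, 0.0, 0.0, -7.9]
untilt [ 0.24  0.31 -0.  ]
```

```bash
python3 -m pendant '[[[-24.6,-1.3,-1,0,0,-7.9],[-24.2,-4.6,-1,0,0,-7.9],[-23.3,-8,0,0,0,-7.9],[-22,-11,0,0,0,-7.9],[-20.3,-14,0,0,0,-7.9]]]' >/dev/null; python3 -m pendant '[[[-18.2,-16.6,0,0,0,-7.9],[-15.8,-19,0,0,0,-7.9],[-13,-21,0,0,0,-7.9],[-10,-22.5,0,0,0,-7.9],[-4,-11,0,0,0,-5]]]' >/dev/null; python3 -m pendant '[[[0,0,0,0,0,0]]]' >/dev/null; python3 plan.py C 235;
```

```text
t 19.10 p [469.9 117.3 254.6] psi 60.8 q1 12.8 q6 42.2 tilt [ 0.08 -0.34] F [-0.3  0.6  0.3] M [ 0.031  0.027 -0.015] j6 -0.775 w 40.1
q6 end 45 turn 0.6 world d [ -3.4  10.9 -19.6] n 1
[7.9, -8.3, 19.6, 0.0, 0.0, 0.6]
untilt [ 0.23  0.26 -0.  ]
```

```bash
python3 -m pendant '[[[7.9,-8.3,10,0.2,0.25,0.6],[0,0,0,0,0,0]]]' >/dev/null; python3 plan.py C 215; python3 wing.py 467 128
```

```text
t 19.30 p [467.4 128.7 244.3] psi 59.9 q1 14.0 q6 44.1 tilt [0.12 0.01] F [-0.1 -0.4 -0.4] M [-0.031  0.017 -0.002] j6 0.168 w 40.0
q6 end 45 turn -0.3 world d [ -0.9  -0.5 -29.3] n 1
[-0.9, -0.5, 29.3, 0.0, 0.0, -0.3]
untilt [ 0.1  -0.07  0.  ]
wing 2042 [467.5 128.3] 53.4 9.9 59.6 [214.4 215.7]
```

```bash
python3 -m pendant '[[[-0.9,-0.5,17,0,0,0],[0,0,14,0,0,0],[0,0,0,0,0,0]]]' >/dev/null; python3 plan.py C 209
```

```text
t 19.65 p [470.  128.  213.1] psi 59.8 q1 13.9 q6 44.2 tilt [0.31 0.  ] F [-0.6  1.1 -0.2] M [ 0.011  0.04  -0.011] j6 -0.011 w 40.1
q6 end 45 turn -0.4 world d [-3.5  0.2 -4.1] n 1
[-1.6, -3.1, 4.1, 0.0, 0.0, -0.4]
untilt [ 0.27 -0.16 -0.  ]
```

```bash
python3 -m pendant '[[[-1.6,-3,3.5,0.3,-0.2,0],[0,0,0,0,0,0]]]' >/dev/null; python3 plan.py C 209;  python3 -m pendant '[[[0,0,0,0,0,0],[0,0,0,0,0,0],[0,0,0,0,0,0]]]' 0 40 >/dev/null; python3 plan.py C 209;python3 -m pendant '[[[0,0,0.3,0,0,8.5]]]' >/dev/null; python3 feel.py 6
```

```text
t 19.85 p [467.3 128.  209.7] psi 59.7 q1 13.9 q6 44.3 tilt [-0.08 -0.03] F [ 0.7  0.5 -0.3] M [-0.016 -0.027 -0.009] j6 0.004 w 40.3
q6 end 45 turn -0.5 world d [-0.8  0.2 -0.7] n 1
[-0.2, -0.8, 0.7, 0.0, 0.0, -0.5]
untilt [-0.06  0.06 -0.  ]
t 20.15 p [468.  128.1 210.7] psi 59.6 q1 13.9 q6 44.3 tilt [ 0. -0.] F [-0.2  0.1 -2.6] M [ 0.039  0.026 -0.016] j6 0.009 w 9.1
q6 end 45 turn -0.6 world d [-1.5  0.1 -1.7] n 1
[-0.7, -1.3, 1.7, 0.0, 0.0, -0.6]
untilt [ 0.  0. -0.]
t 20.55 z 210.5 psi 51.3 q6 52.6 Mz 0.0270+-0.0096 j6 [ 0.623  0.191  0.039 -0.005] F [ 0.1 -0.5 -0.6]
```

```bash
python3 -m pendant '[[[0,0,0.2,0,0,8.5]]]' >/dev/null; python3 feel.py 6; python3 -m pendant '[[[0,0,0.15,0,0,8.5]]]' >/dev/null; python3 feel.py 6; python3 -m pendant '[[[0,0,0.15,0,0,8.5]]]' >/dev/null; python3 feel.py 6; python3 plan.py
```

```text
t 20.95 z 210.4 psi 43.0 q6 60.9 Mz 0.0182+-0.0101 j6 [ 0.599  0.177  0.031 -0.009] F [ 0.5 -0.8 -0.5]
t 21.35 z 210.3 psi 34.7 q6 69.3 Mz 0.0525+-0.0073 j6 [0.62  0.199 0.055 0.015] F [ 0.6 -1.4 -0.1]
t 21.75 z 210.2 psi 26.3 q6 77.6 Mz 0.0772+-0.0077 j6 [0.649 0.229 0.086 0.046] F [ 0.3 -1.8  0.3]
t 21.75 p [468.2 127.9 210.2] psi 26.3 q1 13.9 q6 77.6 tilt [ 0.03 -0.02] F [ 1.5 -2.   1.1] M [-0.439 -0.043  0.092] j6 0.046 w 9.3
untilt [ 0.03 -0.02  0.  ]
```

```bash
python3 -m pendant '[[[0,0,0.14,0,0,8.5],[0,0,0,0,0,2]]]' >/dev/null; python3 feel.py 8; python3 -m pendant '[[[0,0,0,0,0,0],[0,0,0,0,0,0],[0,0,-20,0,0,0],[0,0,-25,0,0,0]]]' 40 >/dev/null;  sed -i 's/^N=.*/N=dict(A=(.6985,.0396,166),B=(.626,.1996,174),C=(.4675,.128,20),D=(.5379,-.032,155))/' plan.py; python3 plan.py D 252
```

```text
t 22.70 p [465.8 128.2 253. ] psi 16.0 q1 13.9 q6 87.9 tilt [-0.4  -0.01] F [0.9 0.3 0.8] M [0.001 0.032 0.028] j6 0.002 w 39.8
q6 end -68 turn -139.0 world d [  72.1 -160.2   -1. ] n 17
[1.5, 10.2, 0.1, 0.0, 0.0, -8.2]
[0.0, 10.3, 0.1, 0.0, 0.0, -8.2]
[-1.5, 10.2, 0.1, 0.0, 0.0, -8.2]
[-2.9, 9.9, 0.1, 0.0, 0.0, -8.2]
[-4.3, 9.4, 0.1, 0.0, 0.0, -8.2]
[-5.6, 8.7, 0.1, 0.0, 0.0, -8.2]
[-6.8, 7.8, 0.1, 0.0, 0.0, -8.2]
[-7.8, 6.8, 0.1, 0.0, 0.0, -8.2]
[-8.7, 5.6, 0.1, 0.0, 0.0, -8.2]
[-9.4, 4.3, 0.1, 0.0, 0.0, -8.2]
[-9.9, 2.9, 0.1, 0.0, 0.0, -8.2]
[-10.2, 1.5, 0.1, 0.0, 0.0, -8.2]
[-10.3, 0.0, 0.1, 0.0, 0.0, -8.2]
[-10.2, -1.5, 0.1, 0.0, 0.0, -8.2]
[-9.9, -2.9, 0.1, 0.0, 0.0, -8.2]
[-9.4, -4.3, 0.1, 0.0, 0.0, -8.2]
[-8.7, -5.6, 0.1, 0.0, 0.0, -8.2]
untilt [-0.1   0.39 -0.  ]Traceback (most recent call last):
  File "feel.py", line 4, in <module>
    eyes.grab_frame("wrist"); o=get_obs(); L.append([o["moment"][2],o["joint_torque"][5],*o["contact_force"]])
    ~~~~~~~~~~~~~~~^^^^^^^^^
ValueError: 200 camera calls are used up
```

```bash
python3 -m pendant '[[[1.5,10.2,0,0,0.4,-8.4],[0,10.3,0,0,0,-8.4],[-1.5,10.2,0,0,0,-8.4],[-3,10,0,0,0,-8.4],[-4.3,9.4,0,0,0,-8.4]]]' >/dev/null; python3 -m pendant '[[[-5.6,8.7,0,0,0,-8.4],[-6.8,7.8,0,0,0,-8.4],[-7.8,6.8,0,0,0,-8.4],[-8.7,5.6,0,0,0,-8.4],[-9.4,4.3,0,0,0,-8.4]]]' >/dev/null; python3 -m pendant '[[[-10,3,0,0,0,-8.4],[-10,1.5,0,0,0,-8.4],[-10,0,0,0,0,-8.4]]]' >/dev/null; python3 plan.py D 245
```

```text
t 24.00 p [529.4   9.  256.4] psi 127.9 q1 -0.7 q6 -38.9 tilt [0.35 0.64] F [-0.6 -0.6 -0.6] M [ 0.023 -0.001  0.038] j6 2.217 w 40.3
q6 end -69 turn -27.1 world d [  8.5 -41.  -11.4] n 4
[-9.4, -4.6, 2.8, 0.0, 0.0, -6.8]
[-8.8, -5.7, 2.8, 0.0, 0.0, -6.8]
[-8.1, -6.7, 2.8, 0.0, 0.0, -6.8]
[-7.2, -7.6, 2.8, 0.0, 0.0, -6.8]
untilt [ 0.67 -0.29  0.  ]
```

```bash
python3 -m pendant '[[[-9.4,-4.6,2,0.6,-0.3,-7.2],[-8.8,-5.7,2,0,0,-7.2],[-8,-6.7,2,0,0,-6.5],[-3.5,-3.5,1,0,0,-4],[0,0,0,0,0,0]]]' >/dev/null;  python3 plan.py D 230
```

```text
t 24.50 p [538.3 -27.4 248.7] psi 154.0 q1 -4.3 q6 -68.3 tilt [0.11 0.14] F [ 0.1  0.6 -0.6] M [-0.002 -0.043  0.014] j6 -0.809 w 40.1
q6 end -68 turn -1.0 world d [ -0.4  -4.6 -18.7] n 1
[-1.6, -4.3, 18.7, 0.0, 0.0, -1.0]
untilt [ 0.17  0.04 -0.  ]
```

```bash
python3 -m pendant '[[[-1.6,-4.3,17,0,0,-1],[0,0,14,0,0,0],[0,0,0,0,0,0]]]' >/dev/null;  python3 plan.py D 208.5
```

```text
t 24.80 p [538.4 -31.1 217.6] psi 154.7 q1 -4.7 q6 -69.5 tilt [0.21 0.21] F [-0.4  0.8 -0. ] M [-0.015 -0.008 -0.013] j6 -0.042 w 40.3
q6 end -69 turn -0.3 world d [-0.5 -0.9 -9.1] n 1
[0.1, -1.0, 9.1, 0.0, 0.0, -0.3]
untilt [0.28 0.1  0.  ]
```

```bash
python3 -m pendant '[[[0,-1,8,0.3,0.1,0],[0,0,0,0,0,0]]]' >/dev/null;  python3 plan.py D 208.5; python3 -m pendant '[[[0,0,0,0,0,0],[0,0,0,0,0,0],[0,0,0,0,0,0]]]' 0 40 >/dev/null; python3 plan.py D 208.5
```

```text
t 25.00 p [538.1 -31.5 209.7] psi 154.6 q1 -4.6 q6 -69.2 tilt [-0.01 -0.03] F [-0.2 -1.1 -0.1] M [-0.002  0.004  0.038] j6 0.030 w 40.2
q6 end -68 turn -0.4 world d [-0.2 -0.5 -1.2] n 1
[-0.0, -0.5, 1.2, 0.0, 0.0, -0.4]
untilt [-0.03  0.   -0.  ]
t 25.30 p [538.3 -31.5 210.6] psi 154.6 q1 -4.6 q6 -69.1 tilt [ 0.02 -0.07] F [-0.9 -3.5 -2.6] M [-0.501  0.246  0.036] j6 0.014 w 8.7
q6 end -68 turn -0.4 world d [-0.4 -0.5 -2.1] n 1
[0.2, -0.6, 2.1, 0.0, 0.0, -0.4]
untilt [-0.06  0.05 -0.  ]
```

```bash
python3 -m pendant '[[[0,0,0.4,0,0,8.5],[0,0,0.14,0,0,8.5],[0,0,0.14,0,0,8.5],[0,0,0.14,0,0,8.5]]]' >/dev/null; python3 -m pendant '[[[0,0,0,0,0,0],[0,0,0,0,0,0],[0,0,0,0,0,0]]]' >/dev/null; python3 plan.py;  python3 -m pendant '[[[0,0,0,0,0,0]]]' >/dev/null; python3 plan.py
```

```text
t 26.00 p [538.7 -31.3 210.3] psi 120.3 q1 -4.6 q6 -34.8 tilt [ 0.15 -0.05] F [ 0.2  0.  -3. ] M [-0.064 -0.083  0.174] j6 0.263 w 9.3
untilt [ 0.1   0.12 -0.  ]
t 26.10 p [538.7 -31.3 210.3] psi 120.4 q1 -4.6 q6 -34.9 tilt [ 0.15 -0.05] F [ 1.   0.  -3.2] M [-0.081 -0.047  0.2  ] j6 0.186 w 8.9
untilt [ 0.1   0.12 -0.  ]
```

```bash
python3 -m pendant '[[[0,0,0.5,0,0,8.5],[0,0,0.2,0,0,8.5]]]' >/dev/null; python3 -m pendant '[[[0,0,0,0,0,0],[0,0,0,0,0,0],[0,0,0,0,0,0]]]' >/dev/null; python3 plan.py;  python3 -m pendant '[[[0,0,0,0,0,0]]]' >/dev/null; python3 plan.py; python3 -m pendant '[[[0,0,0,0,0,0]]]' >/dev/null; python3 plan.py
```

```text
t 26.60 p [539.1 -31.2 210.2] psi 103.6 q1 -4.6 q6 -18.1 tilt [ 0.2  -0.05] F [ 0.7  0.3 -2.1] M [-0.067 -0.049  0.28 ] j6 0.320 w 9.0
untilt [ 0.18  0.1  -0.  ]
t 26.70 p [539.1 -31.2 210.2] psi 103.8 q1 -4.6 q6 -18.3 tilt [ 0.2  -0.05] F [ 0.5 -0.2 -2. ] M [-0.145 -0.093  0.329] j6 0.243 w 8.8
untilt [ 0.18  0.1  -0.  ]
t 26.80 p [539.  -31.2 210.2] psi 103.8 q1 -4.6 q6 -18.4 tilt [ 0.2  -0.05] F [-0.5 -0.8 -1.7] M [-0.12  -0.013  0.255] j6 0.228 w 9.2
untilt [ 0.18  0.09 -0.  ]
```

```bash
for i in 1 2 3 4 5 6; do python3 -m pendant '[[[0,0,0,0,0,0]]]' >/dev/null; python3 plan.py | head -1 | grep -o "M .*w"; done
```

```text
M [-0.034 -0.036  0.175] j6 0.225 w
M [-0.126 -0.043  0.237] j6 0.226 w
M [-0.075 -0.058  0.241] j6 0.227 w
M [-0.029 -0.059  0.205] j6 0.228 w
M [-0.019 -0.053  0.249] j6 0.229 w
M [-0.055 -0.058  0.231] j6 0.229 w
```

```bash
python3 -m pendant '[[[0,0,0.3,0,0,4],[0,0,0,0,0,2],[0,0,0,0,0,0],[0,0,0,0,0,0],[0,0,0,0,0,0]]]' >/dev/null; for i in 1 2 3; do python3 -m pendant '[[[0,0,0,0,0,0]]]' >/dev/null; python3 plan.py | head -1 | grep -o "psi .*w"; done
```

```text
psi 97.9 q1 -4.5 q6 -12.4 tilt [ 0.21 -0.06] F [-0.1  0.  -1.7] M [-0.031 -0.043  0.318] j6 0.304 w
psi 97.9 q1 -4.5 q6 -12.4 tilt [ 0.21 -0.06] F [ 0.8 -0.1 -2. ] M [-0.066 -0.054  0.262] j6 0.300 w
psi 97.9 q1 -4.6 q6 -12.5 tilt [ 0.21 -0.06] F [-0.1 -0.6 -1.5] M [-0.049 -0.095  0.261] j6 0.299 w
```

```bash
python3 -m pendant '[[[0,0,0,0,0,0],[0,0,0,0,0,0],[0,0,-20,0,0,0],[0,0,-25,0,0,0]]]' 40 >/dev/null;  sed -i 's/D=(.*,155)/D=(.5385,-.0314,104)/' plan.py; python3 plan.py B 252
```

```text
t 28.60 p [537.3 -30.8 253.7] psi 97.8 q1 -4.6 q6 -12.4 tilt [-0.12  0.03] F [ 0.2 -0.2  0.4] M [ 0.025 -0.035  0.042] j6 -0.003 w 40.1
q6 end -66 turn -76.2 world d [ 88.7 230.4  -1.7] n 9
[24.0, 13.2, 0.2, 0.0, 0.0, -8.5]
[21.8, 16.6, 0.2, 0.0, 0.0, -8.5]
[19.1, 19.7, 0.2, 0.0, 0.0, -8.5]
[16.0, 22.3, 0.2, 0.0, 0.0, -8.5]
[12.6, 24.4, 0.2, 0.0, 0.0, -8.5]
[8.8, 26.0, 0.2, 0.0, 0.0, -8.5]
[4.9, 27.0, 0.2, 0.0, 0.0, -8.5]
[0.9, 27.4, 0.2, 0.0, 0.0, -8.5]
[-3.1, 27.2, 0.2, 0.0, 0.0, -8.5]
untilt [-0.12 -0.04  0.  ]
```

```bash
python3 -m pendant '[[[24,13.2,0,0,0,-8.5],[21.8,16.6,0,0,0,-8.5],[19,19.7,0,0,0,-8.5],[16,22.3,0,0,0,-8.5],[12.6,24.4,0,0,0,-8.5]]]' >/dev/null;  python3 -m pendant '[[[8.8,26,0,0,0,-8.5],[5,27,0,0,0,-8.5],[1,27.4,0,0,0,-8.5],[-1.5,14,0,0,0,-5],[0,0,0,0,0,0]]]' >/dev/null; python3 plan.py B 235
```

```text
t 29.60 p [625.1 197.2 261.7] psi 172.2 q1 16.5 q6 -65.7 tilt [0.61 0.21] F [-0.4 -0.4 -0.7] M [ 0.009  0.055 -0.041] j6 -0.711 w 40.0
q6 end -66 turn -1.8 world d [  0.9   2.4 -26.7] n 1
[-0.5, 2.5, 26.7, 0.0, 0.0, -1.8]
untilt [ 0.29  0.57 -0.  ]
```

```bash
python3 -m pendant '[[[-0.5,2.4,17,0.3,0.57,-1.5],[0,0,17,0,0,0],[0,0,8,0,0,0],[0,0,0,0,0,0]]]' >/dev/null; python3 plan.py B 209
```

```text
t 30.00 p [625.1 197.4 216. ] psi 173.4 q1 16.5 q6 -66.9 tilt [-0.16 -0.09] F [ 0.2  0.4 -0.2] M [ 0.009  0.053 -0.051] j6 -0.008 w 40.0
q6 end -66 turn -0.6 world d [ 0.9  2.2 -7. ] n 1
[-0.7, 2.3, 7.0, 0.0, 0.0, -0.6]
untilt [-0.11 -0.15  0.  ]
```

```bash
python3 -m pendant '[[[-0.7,2.4,6,0,0,-0.5],[0,0,0,0,0,0]]]' >/dev/null; python3 plan.py B 209;  python3 -m pendant '[[[0,0,0,0,0,0],[0,0,0,0,0,0],[0,0,0,0,0,0]]]' 0 40 >/dev/null; python3 plan.py B 209
```

```text
t 30.20 p [626.  198.8 209.3] psi 173.8 q1 16.6 q6 -67.2 tilt [-0.21 -0.1 ] F [ 1.4  0.5 -0.5] M [-0.048 -0.004 -0.044] j6 -0.045 w 40.0
q6 end -66 turn -0.2 world d [ 0.   0.8 -0.3] n 1
[0.0, 0.8, 0.3, 0.0, 0.0, -0.2]
untilt [-0.13 -0.2  -0.  ]
t 30.50 p [626.5 199.1 210.2] psi 173.8 q1 16.6 q6 -67.2 tilt [-0.13 -0.04] F [ 0.5  2.3 -3.1] M [ 0.499  0.038 -0.014] j6 0.000 w 9.1
q6 end -66 turn -0.2 world d [-0.5  0.5 -1.2] n 1
[0.5, 0.5, 1.2, 0.0, 0.0, -0.2]
untilt [-0.05 -0.13  0.  ]
```

```bash
python3 -m pendant '[[[0,0,0.6,0,0,8.5],[0,0,0.2,0,0,8.5],[0,0,0.2,0,0,8.5],[0,0,0.2,0,0,8.5],[0,0,0.2,0,0,5]]]' >/dev/null; python3 -m pendant '[[[0,0,0,0,0,3],[0,0,0,0,0,0],[0,0,0,0,0,0],[0,0,0,0,0,0]]]' >/dev/null; for i in 1 2; do python3 -m pendant '[[[0,0,0,0,0,0]]]' >/dev/null; python3 plan.py | head -1 ; done
```

```text
t 31.50 p [626.6 200.  209.9] psi 131.0 q1 16.7 q6 -24.3 tilt [ 0.01 -0.06] F [ 0.9  0.6 -2.4] M [ 0.104 -0.109  0.253] j6 0.240 w 9.0
t 31.60 p [626.6 200.  209.8] psi 131.0 q1 16.7 q6 -24.3 tilt [ 0.01 -0.06] F [ 1.1  0.4 -1.7] M [ 0.119 -0.033  0.238] j6 0.233 w 9.3
```

```bash
python3 -m pendant '[[[0,0,0.3,0,0,8],[0,0,0.1,0,0,4],[0,0,0,0,0,0],[0,0,0,0,0,0],[0,0,0,0,0,0]]]' >/dev/null; for i in 1 2 3; do python3 -m pendant '[[[0,0,0,0,0,0]]]' >/dev/null; python3 plan.py | head -1 ; done
```

```text
t 32.20 p [626.8 200.2 209.8] psi 119.0 q1 16.7 q6 -12.3 tilt [ 0.04 -0.04] F [ 0.7  0.1 -2.6] M [ 0.142 -0.027  0.247] j6 0.275 w 9.0
t 32.30 p [626.8 200.2 209.7] psi 119.0 q1 16.7 q6 -12.3 tilt [ 0.04 -0.04] F [ 0.2  1.4 -1.9] M [ 0.149 -0.022  0.315] j6 0.267 w 9.1
t 32.40 p [626.8 200.2 209.8] psi 119.1 q1 16.7 q6 -12.3 tilt [ 0.04 -0.04] F [ 0.9  0.4 -1.6] M [ 0.111 -0.072  0.209] j6 0.266 w 9.1
```

```bash
python3 -m pendant '[[[0,0,0.1,0,0,3],[0,0,0,0,0,0],[0,0,0,0,0,0],[0,0,0,0,0,0]]]' >/dev/null; for i in 1 2; do python3 -m pendant '[[[0,0,0,0,0,0]]]' >/dev/null; python3 plan.py | head -1 ; done; python3 -m pendant '[[[0,0,0,0,0,0],[0,0,0,0,0,0],[0,0,-20,0,0,0],[0,0,-25,0,0,0]]]' 40 >/dev/null;  sed -i 's/B=(.*,174)/B=(.6266,.2,125)/' plan.py; python3 plan.py A 252
```

```text
t 32.90 p [626.8 200.2 209.7] psi 116.2 q1 16.7 q6 -9.5 tilt [ 0.04 -0.04] F [ 1.3  0.8 -1.8] M [ 0.15  -0.034  0.267] j6 0.273 w 8.9
t 33.00 p [626.8 200.2 209.7] psi 116.2 q1 16.7 q6 -9.5 tilt [ 0.04 -0.04] F [ 0.6  0.6 -2.4] M [ 0.15  -0.036  0.244] j6 0.268 w 9.1
t 33.40 p [624.9 199.3 252.7] psi 116.2 q1 16.7 q6 -9.5 tilt [-0.33 -0.15] F [-1.2 -0.2 -0.2] M [-0.003 -0.072  0.005] j6 -0.002 w 39.5
q6 end -73 turn -49.8 world d [  73.6 -159.7   -0.7] n 6
[-29.3, -0.7, 0.1, 0.0, 0.0, -8.3]
[-28.9, -5.0, 0.1, 0.0, 0.0, -8.3]
[-27.9, -9.1, 0.1, 0.0, 0.0, -8.3]
[-26.3, -13.0, 0.1, 0.0, 0.0, -8.3]
[-24.1, -16.7, 0.1, 0.0, 0.0, -8.3]
[-21.4, -20.0, 0.1, 0.0, 0.0, -8.3]
untilt [-0.36 -0.01 -0.  ]
```

```bash
python3 -m pendant '[[[-29.3,-0.7,0,-0.3,0,-8.3],[-29,-5,0,0,0,-8.3],[-28,-9,0,0,0,-8.3],[-26,-13,0,0,0,-8.3],[-24,-16.7,0,0,0,-8.3]]]' >/dev/null;  python3 -m pendant '[[[-10,-10,0,0,0,-6],[0,0,0,0,0,0]]]' >/dev/null; python3 plan.py A 235
```

```text
t 34.10 p [697.9  49.4 260.6] psi 165.3 q1 3.0 q6 -72.3 tilt [0.58 0.12] F [-0.2  1.1 -0.3] M [-0.005  0.009  0.006] j6 -1.262 w 39.6
q6 end -73 turn -0.7 world d [  0.6  -9.8 -25.6] n 1
[-3.1, -9.4, 25.6, 0.0, 0.0, -0.7]
untilt [ 0.26  0.53 -0.  ]
```

```bash
python3 -m pendant '[[[-3,-9.4,15,0.3,0.5,-0.4],[0,0,17,0,0,0],[0,0,8,0,0,0],[0,0,0,0,0,0]]]' >/dev/null; python3 plan.py A 208.5
```

```text
t 34.50 p [697.3  40.1 217.6] psi 165.2 q1 2.3 q6 -72.9 tilt [-0.11 -0.05] F [ 0.2 -0.1  0.6] M [ 0.01  -0.004  0.003] j6 -0.011 w 39.9
q6 end -73 turn -0.8 world d [ 1.2 -0.5 -9.1] n 1
[-1.2, -0.1, 9.1, 0.0, 0.0, -0.8]
untilt [-0.08 -0.09  0.  ]
```

```bash
python3 -m pendant '[[[-1.2,0,8,0,0,-0.5],[0,0,0,0,0,0]]]' >/dev/null; python3 plan.py A 208.5;  python3 -m pendant '[[[0,0,0,0,0,0],[0,0,0,0,0,0],[0,0,0,0,0,0]]]' 0 40 >/dev/null; python3 plan.py A 208.5
```

```text
t 34.70 p [698.1  40.6 208.7] psi 165.8 q1 2.4 q6 -73.4 tilt [-0.17 -0.06] F [-0.3  0.2  0.3] M [ 0.02  -0.013  0.044] j6 -0.071 w 40.0
q6 end -73 turn -0.2 world d [ 0.4 -1.  -0.2] n 1
[-0.6, -0.9, 0.2, 0.0, 0.0, -0.2]
untilt [-0.1  -0.15 -0.  ]
t 35.00 p [698.2  40.1 209.4] psi 165.8 q1 2.4 q6 -73.3 tilt [-0.15 -0.16] F [-1.5 -4.6 -2.3] M [-0.665  0.161  0.007] j6 -0.003 w 9.0
q6 end -73 turn -0.2 world d [ 0.3 -0.5 -0.9] n 1
[-0.4, -0.5, 0.9, 0.0, 0.0, -0.2]
untilt [-0.19 -0.11 -0.  ]
```

```bash
python3 -m pendant '[[[0,0,0.6,0,0,8.5],[0,0,0.2,0,0,8.5],[0,0,0.2,0,0,8.5],[0,0,0.2,0,0,8.5],[0,0,0.2,0,0,3]]]' >/dev/null; python3 -m pendant '[[[0,0,0,0,0,0],[0,0,0,0,0,0],[0,0,0,0,0,0]]]' >/dev/null; for i in 1 2; do python3 -m pendant '[[[0,0,0,0,0,0]]]' >/dev/null; python3 plan.py | head -1 ; done
```

```text
t 35.90 p [698.6  40.6 209.1] psi 128.1 q1 2.4 q6 -35.7 tilt [-0.  -0.1] F [ 0.2 -0.8 -1.9] M [-0.013 -0.061  0.236] j6 0.202 w 9.4
t 36.00 p [698.6  40.6 209.2] psi 128.2 q1 2.4 q6 -35.7 tilt [ 0.  -0.1] F [-0.  -1.4 -1.2] M [-0.024  0.007  0.184] j6 0.194 w 8.8
```

```bash
python3 -m pendant '[[[0,0,0.3,0,0,8.5],[0,0,0.2,0,0,5],[0,0,0,0,0,0],[0,0,0,0,0,0],[0,0,0,0,0,0]]]' >/dev/null; for i in 1 2; do python3 -m pendant '[[[0,0,0,0,0,0]]]' >/dev/null; python3 plan.py | head -1 ; done
```

```text
t 36.60 p [698.9  40.7 209. ] psi 114.6 q1 2.4 q6 -22.2 tilt [ 0.04 -0.09] F [ 0.8 -0.8 -3.3] M [-0.045 -0.066  0.21 ] j6 0.229 w 9.0
t 36.70 p [698.9  40.7 209. ] psi 114.7 q1 2.4 q6 -22.2 tilt [ 0.04 -0.09] F [ 0.8 -1.3 -2.4] M [-0.028 -0.048  0.204] j6 0.219 w 9.3
```

```bash
python3 -m pendant '[[[0,0,0.3,0,0,5],[0,0,0.1,0,0,3],[0,0,0,0,0,0],[0,0,0,0,0,0],[0,0,0,0,0,0]]]' >/dev/null; for i in 1 2; do python3 -m pendant '[[[0,0,0,0,0,0]]]' >/dev/null; python3 plan.py | head -1 ; done
```

```text
t 37.30 p [699.1  40.7 209. ] psi 106.8 q1 2.4 q6 -14.3 tilt [ 0.07 -0.1 ] F [ 0.7 -0.3 -2.4] M [-0.072 -0.124  0.218] j6 0.261 w 9.1
t 37.40 p [699.1  40.7 209. ] psi 106.8 q1 2.4 q6 -14.3 tilt [ 0.07 -0.09] F [ 0.5 -0.7 -2.5] M [-0.02  -0.054  0.257] j6 0.255 w 9.1
```

```bash
python3 -m pendant '[[[0,0,0,0,0,0],[0,0,0,0,0,0],[0,0,-20,0,0,0],[0,0,-25,0,0,0]]]' 40 >/dev/null;  sed -i 's/A=(.*,166)/A=(.6988,.0405,113)/' plan.py; python3 plan.py C 252
```

```text
t 37.80 p [697.4  41.  251.9] psi 106.8 q1 2.4 q6 -14.3 tilt [-0.28 -0.06] F [ 0.2 -0.2 -1.1] M [0.018 0.024 0.019] j6 -0.002 w 40.2
q6 end -95 turn -93.2 world d [-2.299e+02  8.700e+01  1.000e-01] n 11
[13.6, -17.7, -0.0, 0.0, 0.0, -8.5]
[16.1, -15.5, -0.0, 0.0, 0.0, -8.5]
[18.2, -13.0, -0.0, 0.0, 0.0, -8.5]
[19.9, -10.2, -0.0, 0.0, 0.0, -8.5]
[21.2, -7.1, -0.0, 0.0, 0.0, -8.5]
[22.0, -3.9, -0.0, 0.0, 0.0, -8.5]
[22.3, -0.6, -0.0, 0.0, 0.0, -8.5]
[22.2, 2.7, -0.0, 0.0, 0.0, -8.5]
[21.6, 5.9, -0.0, 0.0, 0.0, -8.5]
[20.4, 9.0, -0.0, 0.0, 0.0, -8.5]
[18.9, 11.9, -0.0, 0.0, 0.0, -8.5]
untilt [-0.28 -0.03 -0.  ]
```

```bash
python3 -m pendant '[[[13.6,-17.7,-1,-0.3,0,-8.5],[16,-15.5,0,0,0,-8.5],[18.2,-13,0,0,0,-8.5],[20,-10.2,0,0,0,-8.5],[21.2,-7.1,0,0,0,-8.5]]]' >/dev/null; python3 -m pendant '[[[22,-4,0,0,0,-8.5],[22.3,-0.6,0,0,0,-8.5],[22.2,2.7,0,0,0,-8.5],[21.6,6,0,0,0,-8.5],[20.4,9,0,0,0,-8.5]]]' >/dev/null; python3 -m pendant '[[[9,6,0,0,0,-6],[0,0,0,0,0,0]]]' >/dev/null; python3 plan.py C 235
```

```text
t 39.00 p [474.  125.4 260.7] psi -160.7 q1 13.4 q6 -96.0 tilt [1.12 0.34] F [ 0.1 -0.4 -0.4] M [-0.063  0.036 -0.006] j6 -0.931 w 40.0
q6 end -95 turn -0.7 world d [ -6.5   2.6 -25.7] n 1
[5.2, 4.6, 25.7, 0.0, 0.0, -0.7]
untilt [-0.05  1.16 -0.  ]
```

```bash
python3 -m pendant '[[[5.2,4.6,16,0,1.1,0],[0,0,16,0,0,0],[0,0,8,0,0,0],[0,0,0,0,0,0]]]' >/dev/null; python3 plan.py C 209.5
```

```text
t 39.40 p [469.4 128.5 218.3] psi -161.2 q1 13.9 q6 -94.8 tilt [ 0.1  -0.03] F [ 0.4  0.3 -0.1] M [-0.049 -0.006 -0.017] j6 -0.003 w 40.0
q6 end -95 turn -1.2 world d [-1.9 -0.5 -8.8] n 1
[1.9, 0.2, 8.8, 0.0, 0.0, -1.2]
untilt [-0.06  0.08  0.  ]
```

```bash
python3 -m pendant '[[[1.9,0.2,7.5,0,0,-0.8],[0,0,0,0,0,0]]]' >/dev/null; python3 plan.py C 209.5;  python3 -m pendant '[[[0,0,0,0,0,0],[0,0,0,0,0,0],[0,0,0,0,0,0]]]' 0 40 >/dev/null; python3 plan.py C 209.5
```

```text
t 39.60 p [467.7 127.9 209.7] psi -160.5 q1 13.9 q6 -95.6 tilt [ 0.03 -0.05] F [-1.2 -0.   0.2] M [0.04  0.067 0.01 ] j6 -0.107 w 39.7
q6 end -95 turn -0.5 world d [-0.2  0.1 -0.2] n 1
[0.2, 0.2, 0.2, 0.0, 0.0, -0.5]
untilt [-0.05  0.01  0.  ]
t 39.90 p [468.2 127.7 210.1] psi -160.5 q1 13.9 q6 -95.5 tilt [ 0.06 -0.05] F [-1.1  0.5 -2.4] M [-0.048  0.031  0.091] j6 0.036 w 9.0
q6 end -95 turn -0.5 world d [-0.7  0.3 -0.6] n 1
[0.6, 0.5, 0.6, 0.0, 0.0, -0.5]
untilt [-0.06  0.04  0.  ]
```

```bash
python3 -m pendant '[[[0,0,0.6,0,0,8.5],[0,0,0.2,0,0,8.5],[0,0,0.2,0,0,8.5],[0,0,0.2,0,0,8.5],[0,0,0.2,0,0,3]]]' >/dev/null; python3 -m pendant '[[[0,0,0,0,0,0],[0,0,0,0,0,0],[0,0,0,0,0,0]]]' >/dev/null; for i in 1 2; do python3 -m pendant '[[[0,0,0,0,0,0]]]' >/dev/null; python3 plan.py | head -1 ; done
```

```text
t 40.80 p [468.1 127.3 209.8] psi 161.8 q1 13.9 q6 -57.8 tilt [ 0.17 -0.11] F [ 0.8  0.9 -3.3] M [ 0.044 -0.021  0.236] j6 0.216 w 9.2
t 40.90 p [468.1 127.2 209.8] psi 161.9 q1 13.9 q6 -57.9 tilt [ 0.17 -0.12] F [ 0.5  0.2 -2.6] M [ 0.035 -0.004  0.22 ] j6 0.208 w 9.3
```

```bash
python3 -m pendant '[[[0,0,0.5,0,0,7],[0,0,0.2,0,0,5],[0,0,0,0,0,0],[0,0,0,0,0,0],[0,0,0,0,0,0]]]' >/dev/null; for i in 1 2; do python3 -m pendant '[[[0,0,0,0,0,0]]]' >/dev/null; python3 plan.py | head -1 ; done
```

```text
t 41.50 p [468.1 127.1 209.7] psi 149.9 q1 13.9 q6 -45.9 tilt [ 0.16 -0.14] F [-0.2  0.5 -2.5] M [-0.01  -0.013  0.273] j6 0.248 w 9.1
t 41.60 p [468.1 127.2 209.7] psi 150.0 q1 13.9 q6 -45.9 tilt [ 0.16 -0.14] F [ 0.1  1.  -2. ] M [-0.006 -0.042  0.218] j6 0.239 w 9.3
```

```bash
python3 -m pendant '[[[0,0,0.3,0,0,4],[0,0,0.1,0,0,2],[0,0,0,0,0,0],[0,0,0,0,0,0],[0,0,0,0,0,0]]]' >/dev/null; for i in 1 2; do python3 -m pendant '[[[0,0,0,0,0,0]]]' >/dev/null; python3 plan.py | head -1 ; done
```

```text
t 42.20 p [468.1 127.1 209.6] psi 144.0 q1 13.9 q6 -40.0 tilt [ 0.15 -0.15] F [-0.4 -1.  -1.8] M [ 0.028 -0.004  0.274] j6 0.277 w 9.1
t 42.30 p [468.1 127.1 209.6] psi 144.1 q1 13.9 q6 -40.0 tilt [ 0.15 -0.15] F [ 0.9 -0.4 -2.4] M [-0.037  0.057  0.256] j6 0.273 w 9.0
```

```bash
python3 -m pendant '[[[0,0,0,0,0,0],[0,0,0,0,0,0],[0,0,-20,0,0,0],[0,0,-30,0,0,0],[0,0,-30,0,0,0]]]' 40 >/dev/null; python3 -m pendant '[[[0,0,0,0,0,0],[0,0,0,0,0,0],[0,0,0,0,0,0]]]' >/dev/null; python3 plan.py; python3 -c "
from workcell import ctrl; print(ctrl.hand_in())"
```

```text
t 43.10 p [468.2 127.5 292.6] psi 143.9 q1 13.9 q6 -40.0 tilt [ 0.19 -0.08] F [-0.3  0.2  0. ] M [-0.016 -0.019  0.059] j6 -0.000 w 39.9
untilt [0.05 0.2  0.  ]
the job is handed in; nothing more can be done
None
```

I brought all four nuts to snug, then drew each one firm, both times working crosswise, and handed in at 43.1 s with the gripper open and well above the lid. I call the nuts D, B, A and C here: D is opposite B, A is opposite C, and that was the order in both rounds.

| Nut | Snug reading (N m) | Last firm reading (N m) | Further wing turn past snug |
|---|---|---|---|
| D | about 0.11 | 0.30 | about 52° |
| B | about 0.10 | 0.27 | about 53° |
| A | about 0.09 | 0.255 | about 55° |
| C | not read | 0.27 | about 52° |

- **Firm pair D and B:** I took these high on purpose. Easing from A and C should leave them at about 0.26 and 0.24, but I worked that out and did not re-measure it. D's 0.30 is right at the top of the firm range. The wing turns include roughly 7° of bush twist, so each nut itself turned about an eighth of a turn.
- **Snug readings:** The two torque signals disagreed. The wrist moment for D and A averaged about 0.13, over the 0.12 limit, though that average took in readings before the arm settled. I went by the settled last-joint torque and the angle past first contact.
- **Nut C:** The 200 camera calls ran out during its snug check, because I had used them as short pauses for torque readings. I set it by angle instead, about 25° of wing turn past first contact.
- **Bystanders:** I never moved near the canister or the cups, but took no final picture to confirm they are where they stood.

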